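# Flag the tired spring under the gratin trays

## Robot

A 6-joint arm with a two-finger parallel gripper is mounted at the origin on the work surface. World frame = base frame: x ahead of the robot, y to its left, z up, the work surface at z = 0. Lengths are in m, angles in rad, forces in N, time in s.
With the tool pointing down it reaches from about 0.425 to 0.95 m from the base axis. Payload 3.5 kg.
Tool frame: the origin (TCP) lies on the centre line of the jaws, within the pads' length; the fingertips stand 25 mm ahead of it and the grasp point (between the pads) lies 6 mm ahead of it (ctrl.finger_overhang is the distance from the TCP to the fingertips, in m); z points along the fingers, y is the line along which they close (so a half turn about z gives the same grasp; the last joint's range is limited). The gripper opens to 85 mm and grips with 20 to 120 N. Pads are 22 mm wide; open, the fingers measure 114 mm over their backs; the gripper's body (76 mm by 85 mm) begins 54 mm behind the grasp point. The pads swing forward as they close: fully open they stand 13 mm farther back than shut.
Start: joints at [-1.352, 0.286, 1.577, -0, 1.279, -0.15], TCP at [0.243, -0.63, 0.256] pointing down, gripper open.
Joint ranges: [-2.77, 2.77], [-0.9, 2.22], [0.21, 2.48], [-1.53, 4.67], [0.24, 2.81], [-2.84, 2.84]. Speed limits (rad/s): [2.79, 2.79, 3.14, 3.14, 3.14, 3.14].

## Interface

Orientations are given as a unit quaternion [x, y, z, w].
In Python, from plant import get_state, imaging, job, ctrl gives the robot as it stands.
- The arm moves only by the tool jog_arm, never from a script. Its argument "increments" is a list of rows, each an object of numbers: "dx", "dy", "dz": the shift along the world's x, y, z each as a share of 12 cm, from -1 to 1; "ax", "ay", "az": the turn, a rotation vector about the world's x, y, z each as a share of pi/2 rad, from -1 to 1; "gripper": the gripper command: -1 is shut, 1 is fully open, values between are in proportion. A call has 1 to 10 rows; each row is the pose to reach, as a shift and turn from the pose commanded when the call began; what a row does not reach only later rows make up. A row lasts 1/10 s, in which the tool goes at most 50 mm and 8.59 degrees, less where a joint would pass 70% of its speed; a pose out of reach is approached as far as the arm can. A call with a number of a shift or a turn outside -1 to 1 is refused whole. A call with a gripper value outside its range is refused whole. The fingers move at their own pace and stop on an object; "force" is the grip in N (left out, the last holds). Time passes only in rows, so rows that repeat a pose let the fingers close. It gives the time, the measured TCP pose, the force, the opening and the grip force at its end, in the units of the state.
- get_state(): the state, without advancing time (a new reading comes with each control period).
- imaging.read_camera(name): name is "scene" or "top" or "wrist"; returns a dict with "frame" (384x512x3 uint8, blue, green, red), "depth" (384x512 float32, m along the optical axis (not along the pixel's ray), 0 where there is no reading), "camera_matrix" (3x3 intrinsics, pixels), "extrinsics" (4x4, takes a point from camera to world coordinates); the wrist camera has in their place "mount" (4x4, takes a point from camera to tool coordinates, whose origin is the TCP and whose axes are the flange's). Camera axes: x right, y up, looking along -z (the intrinsics and any distortion apply to the point x, -y, -z); pixel columns grow to the right and rows downward; lengths in m; the calibration is good to about 2 mm. A picture is of the moment at which its call begins: read the wrist's pose just before it.
- job.sign_off(): hands the job in; it is judged then, once.
The state is a dict: "time": time; "qpos": joint angles; "dq": joint speeds; "joint_efforts": joint torques, N m; "eef_pos": TCP position; "tcp_rot": TCP orientation; "contact_force": force on the tool from outside, world axes, zero at the start; "wrist_torque": the same for the moment, N m; "opening": opening from 0.0 (shut) to 1.0 (fully open); "finger_force": force on a finger pad.
Only numpy, scipy, OpenCV 4.12 (cv2) and the standard library are available. Lean on these libraries where they do the work, as an engineer would, in place of code of your own. Each camera call takes 0.05 s, during which the arm holds its last target. There are 200 camera calls.

## Task

One of the three sprung tray rests on this deli counter has gone soft. Going from the robot's left to its right, press each lidded tray down by about a centimetre with the fingertips and let it spring back, then push the white tag of the rest with the softest spring all the way down. Leave the other two tags up, do not pick anything up, keep the trays in place on their rests and do not disturb the tubs, bowls and other trays.

Things in the scene. Friction and masses are not known exactly. Their poses are not given: they have to be found in the camera images.
- rest_left: The robot's left one of three look-alike sprung tray rests: fixed housing 160 (x) x 140 (y) x 50 mm, origin at the centre of its underside; above it a round steel deck 124 mm across on a coil spring. At its +x end a block 44 mm wide, 80 mm high carries its tag, 125 mm along +x from the origin. A bit of broken spring lies shut inside the soft rest; the rules know it by that.
- tray_left: Loose lidded foil tray 126 x 106 mm on the deck of rest_left, 300 g; origin: centre of its underside, 86 mm over the counter; flat lid 48 mm above it. Press the lid's middle: it starts to sink at 0.5 to 3.5 N, then by 4 mm per newton on the softest spring, less than half that on the other two (which differ a little); bottoms at 25 mm, springs back, lightly damped.
- tag_left (a joint): How far the tag of rest_left is pushed down: up within 0 to 0.003 m, fully down at 0.018 m where its cap meets the block. It slides straight down against about 3 N of friction and stays where it is left.
- tagtop_left (a point): Centre of the top face of the white cap of the tag of rest_left (20 x 24 mm, 8 mm thick, on a stem); 103 to 106 mm above the counter when up, 88 mm when down.
- rest_middle: The robot's middle one of three look-alike sprung tray rests: fixed housing 160 (x) x 140 (y) x 50 mm, origin at the centre of its underside; above it a round steel deck 124 mm across on a coil spring. At its +x end a block 44 mm wide, 80 mm high carries its tag, 125 mm along +x from the origin. A bit of broken spring lies shut inside the soft rest; the rules know it by that.
- tray_middle: Loose lidded foil tray 126 x 106 mm on the deck of rest_middle, 300 g; origin: centre of its underside, 86 mm over the counter; flat lid 48 mm above it. Press the lid's middle: it starts to sink at 0.5 to 3.5 N, then by 4 mm per newton on the softest spring, less than half that on the other two (which differ a little); bottoms at 25 mm, springs back, lightly damped.
- tag_middle (a joint): How far the tag of rest_middle is pushed down: up within 0 to 0.003 m, fully down at 0.018 m where its cap meets the block. It slides straight down against about 3 N of friction and stays where it is left.
- tagtop_middle (a point): Centre of the top face of the white cap of the tag of rest_middle (20 x 24 mm, 8 mm thick, on a stem); 103 to 106 mm above the counter when up, 88 mm when down.
- rest_right: The robot's right one of three look-alike sprung tray rests: fixed housing 160 (x) x 140 (y) x 50 mm, origin at the centre of its underside; above it a round steel deck 124 mm across on a coil spring. At its +x end a block 44 mm wide, 80 mm high carries its tag, 125 mm along +x from the origin. A bit of broken spring lies shut inside the soft rest; the rules know it by that.
- tray_right: Loose lidded foil tray 126 x 106 mm on the deck of rest_right, 300 g; origin: centre of its underside, 86 mm over the counter; flat lid 48 mm above it. Press the lid's middle: it starts to sink at 0.5 to 3.5 N, then by 4 mm per newton on the softest spring, less than half that on the other two (which differ a little); bottoms at 25 mm, springs back, lightly damped.
- tag_right (a joint): How far the tag of rest_right is pushed down: up within 0 to 0.003 m, fully down at 0.018 m where its cap meets the block. It slides straight down against about 3 N of friction and stays where it is left.
- tagtop_right (a point): Centre of the top face of the white cap of the tag of rest_right (20 x 24 mm, 8 mm thick, on a stem); 103 to 106 mm above the counter when up, 88 mm when down.
- dip_l: Loose white dip bowl, 56 mm across, 35 mm high, beyond and between the rests; not part of the job. Origin: centre of its underside.
- dip_r: Loose white dip bowl, 56 mm across, 35 mm high, beyond and between the rests; not part of the job. Origin: centre of its underside.
- tub_l: Loose soup tub with a pale lid, 112 mm across, 100 mm high; not part of the job. Origin: centre of its underside.
- tub_r: Loose soup tub with a pale lid, 112 mm across, 100 mm high; not part of the job. Origin: centre of its underside.
- tub_back: Loose soup tub with a pale lid, 112 mm across, 100 mm high; not part of the job. Origin: centre of its underside.
- gratin_l: Loose open foil tray of gratin, 200 x 150 x 50 mm, at one side; not part of the job. Origin: centre of its underside.
- gratin_r: Loose open foil tray of gratin, 200 x 150 x 50 mm, at one side; not part of the job. Origin: centre of its underside.
Not all that is in view belongs to the job. Leave any orange look-alike of the tray_left alone. What is shaped like the tray_right but orange is not meant.

How it is judged:
On the way, in this order (a step that is already met when the one before it is completed fails the run):
1. the robot's left tray is pressed down by at least 4 mm with the fingers (height (world z) of tray_left below 0.082 m and contact force between tray_left and the fingers above 0.3 N), for 0.15 s.
2. then the middle tray likewise (height (world z) of tray_middle below 0.082 m and contact force between tray_middle and the fingers above 0.3 N), for 0.15 s.
3. then the right tray likewise (height (world z) of tray_right below 0.082 m and contact force between tray_right and the fingers above 0.3 N), for 0.15 s.
4. then the tag of the rest with the softest spring is pushed down by at least 15 mm, the other two still up (less than 6 mm down) (((value of joint tag_left above 0.015 m and contact force between rest_left and anything else above 0.05 N and value of joint each of tag_middle, tag_right below 0.006 m) or (value of joint tag_middle above 0.015 m and contact force between rest_middle and anything else above 0.05 N and value of joint each of tag_left, tag_right below 0.006 m) or (value of joint tag_right above 0.015 m and contact force between rest_right and anything else above 0.05 N and value of joint each of tag_left, tag_middle below 0.006 m))), for 0.1 s.
At the end, for the whole second after the job is handed in: The tag of the softest rest is down by at least 15 of its 18 mm, the other two tags are up (less than 6 mm down), and the three trays are back up (within 2 mm), flat and still on their rests, within 20 mm of the centre (((value of joint tag_left above 0.015 m and contact force between rest_left and anything else above 0.05 N and value of joint each of tag_middle, tag_right below 0.006 m) or (value of joint tag_middle above 0.015 m and contact force between rest_middle and anything else above 0.05 N and value of joint each of tag_left, tag_right below 0.006 m) or (value of joint tag_right above 0.015 m and contact force between rest_right and anything else above 0.05 N and value of joint each of tag_left, tag_middle below 0.006 m)) and horizontal distance between tray_left and rest_left below 0.02 m and height (world z) of tray_left between 0.084 and 0.09 m and angle between each of tray_left, tray_middle, tray_right's own z axis and vertical below 0.05 rad and linear speed of each of tray_left, tray_middle, tray_right below 0.02 m/s and horizontal distance between tray_middle and rest_middle below 0.02 m and height (world z) of tray_middle between 0.084 and 0.09 m and horizontal distance between tray_right and rest_right below 0.02 m and height (world z) of tray_right between 0.084 and 0.09 m); the robot touches nothing.
It fails at once if a tray on a rest is lifted (by more than 10 mm), tipped or pushed more than 25 mm out of place (height (world z) of any of tray_left, tray_middle, tray_right above 0.096 m or angle between any of tray_left, tray_middle, tray_right's own z axis and vertical above 0.2 rad or horizontal distance between tray_left and rest_left above 0.025 m or horizontal distance between tray_middle and rest_middle above 0.025 m or horizontal distance between tray_right and rest_right above 0.025 m).
It fails at once if a tub, bowl or gratin tray is moved by more than 20 mm, lifted or tipped (distance of any of dip_l, dip_r, tub_l, tub_r, tub_back, gratin_l, gratin_r from where it was at the start of the episode above 0.02 m or angle between any of dip_l, dip_r, tub_l, tub_r, tub_back, gratin_l, gratin_r's own z axis and vertical above 0.3 rad).
It also fails if it takes over 64 s, if anything falls off the work surface, if the arm or the gripper's body presses on something with over 40 N, if the wrist force passes 120 N, or if a joint passes its speed limit or range.

## Working session

There is one attempt and no reset: what is moved stays moved. The work goes in short steps, Python scripts to look and compute and a tool call to move; the robot and the scene stay as the last step left them, time stands still between calls to the robot, and variables do not carry over. Pictures are saved under pics/ and viewed, at most 10 in all, crops included, and the job is handed in when it is done.

Besides the shell and the picture viewer there is one more tool, called after "Request:" by a JSON object that holds its "name" and its "arguments", one argument or row to a line. jog_arm: Moves the arm, as the interface text tells. Shift numbers are shares of 12 cm and turn numbers shares of pi/2 rad, none past 1 either way. Its arguments: {"type":"object","properties":{"increments":{"type":"array"},"force":{"type":"number"}},"required":["increments"]}

```bash
mkdir -p pics; python3 - <<'E'
from plant import get_state, imaging, ctrl
import cv2,numpy as np
s=get_state();print({k:np.round(v,3) for k,v in s.items()},ctrl.finger_overhang)
for n in("top","scene"):
    r=imaging.read_camera(n);np.savez(n+".npz",**{k:v for k,v in r.items() if k!='name'});cv2.imwrite(f"pics/{n}.png",r["frame"])
    print(n,r["camera_matrix"],r["extrinsics"],r.keys())
E
```

```text
{'time': np.float64(0.0), 'qpos': array([-1.352,  0.287,  1.578,  0.   ,  1.279, -0.15 ]), 'dq': array([ 0.   , -0.001,  0.001,  0.001, -0.003,  0.001]), 'joint_efforts': array([ 1.0000e-03, -4.0598e+01, -2.9262e+01,  0.0000e+00,  6.0000e-03,
       -0.0000e+00]), 'eef_pos': array([ 0.243, -0.629,  0.255]), 'tcp_rot': array([ 0.983,  0.183, -0.   , -0.001]), 'contact_force': array([ 0.493, -0.219, -0.436]), 'wrist_torque': array([ 0.03 , -0.062, -0.043]), 'finger_force': np.float64(0.0), 'opening': np.float64(0.998)} 0.025
top [[433.81020535   0.         251.33541707]
 [  0.         433.81020535 189.17829156]
 [  0.           0.           1.        ]] [[-0.00690413  0.98431615 -0.17627834  0.30475116]
 [-0.99978675 -0.00336375  0.02037501  0.01168198]
 [ 0.01946249  0.17638142  0.98412947  1.39577961]
 [ 0.          0.          0.          1.        ]] dict_keys(['frame', 'depth', 'camera_matrix', 'extrinsics'])
scene [[369.55730707   0.         257.92925244]
 [  0.         369.55730707 196.60866043]
 [  0.           0.           1.        ]] [[-0.87351485 -0.27883653  0.3990263   0.98356209]
 [ 0.48663567 -0.52131486  0.70101108  0.75237907]
 [ 0.01255085  0.80652403  0.59106808  0.75709674]
 [ 0.          0.          0.          1.        ]] dict_keys(['frame', 'depth', 'camera_matrix', 'extrinsics'])
```

View pics/top.png

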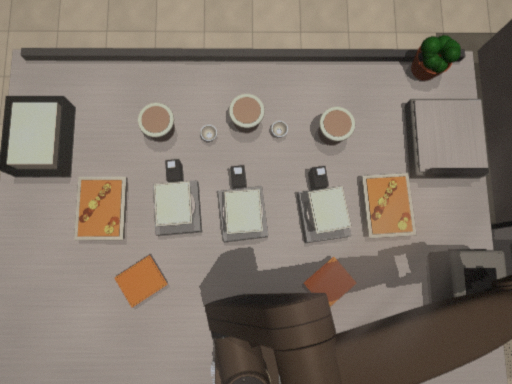

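View pics/scene.png

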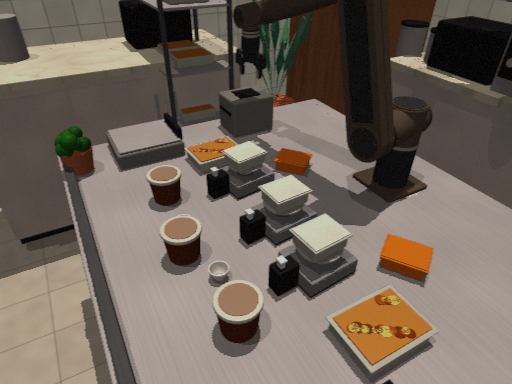

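The top view shows three pale lids at about (174,204), (243,211) and (328,209), with white tags on black blocks at about (174,163), (238,170) and (319,171). The scene view agrees with this. The orange look-alikes lie nearer the robot.

```bash
cat >h.py <<'E'
import numpy as np,cv2
def cast(d,u,v,z):
    K=d["camera_matrix"];T=d["extrinsics"]
    r=T[:3,:3]@np.array([(u-K[0,2])/K[0,0],-(v-K[1,2])/K[1,1],-1]);o=T[:3,3]
    return o+r*(z-o[2])/r[2]
def blobs(img,roi,lo,amin,amax):
    x0,y0,x1,y1=roi;h=cv2.cvtColor(img,cv2.COLOR_BGR2HSV)
    m=cv2.inRange(h,(0,0,lo),(180,70,255))
    k=np.zeros_like(m);k[y0:y1,x0:x1]=m[y0:y1,x0:x1]
    n,l,s,c=cv2.connectedComponentsWithStats(k)
    return [(c[i],s[i],cv2.minAreaRect(np.argwhere(l==i)[:,::-1].astype(np.float32))) for i in range(1,n) if amin<s[i][4]<amax]
E
python3 - <<'E'
from h import *
d=np.load("top.npz");f=d["frame"]
for n,rois,lo,z,a in(("lid",[(150,182,196,227),(220,187,266,237),(303,185,352,235)],165,.134,(300,3000)),("tag",[(165,157,182,180),(231,164,246,187),(310,165,328,188)],130,.104,(5,300))):
    for r in rois:
        for c,s,m in blobs(f,r,lo,*a):
            print(n,c.round(1),s[4],np.round(m[1],1),round(m[2],1),cast(d,*c,z).round(4), "rectc",cast(d,*m[0],z).round(4)[:2],'depth',d["depth"][int(c[1]),int(c[0])])
E
```

```text
lid [172.6 202.9] 1448 [42.  39.2] 87.6 [0.4906 0.2164 0.134 ] rectc [0.4896 0.2138] depth 1.2736375
lid [243.2 210.9] 1433 [41.1 36.7] 85.9 [0.4662 0.0097 0.134 ] rectc [0.4664 0.0085] depth 1.2712346
lid [329.8 209.1] 1400 [43.1 35.1] 78.7 [ 0.4703 -0.2448  0.134 ] rectc [ 0.4699 -0.2442] depth 1.2749622
tag [173.4 158. ] 45 [ 5. 16.] 90.0 [0.6336 0.2225 0.104 ] rectc [0.629  0.2235] depth 1.4329941
tag [171.  163.9] 46 [6. 6.] 90.0 [0.6151 0.2293 0.104 ] rectc [0.6149 0.2292] depth 1.3217773
tag [165. 174.] 11 [10.  0.] -90.0 [0.5838 0.2465 0.104 ] rectc [0.5838 0.2465] depth 1.4262698
tag [238.8 165.2] 28 [ 7. 14.] 90.0 [0.6106 0.0228 0.104 ] rectc [0.6035 0.0252] depth 1.4357983
tag [237.7 170.2] 49 [6. 7.] 90.0 [0.595 0.026 0.104] rectc [0.5957 0.0267] depth 1.3241645
tag [320.1 166.8] 41 [10. 17.] 90.0 [ 0.605  -0.2263  0.104 ] rectc [ 0.595 -0.221] depth 1.3590504
tag [320.6 170.9] 48 [6. 7.] 90.0 [ 0.5921 -0.2275  0.104 ] rectc [ 0.5919 -0.227 ] depth 1.3272774
```

Request:
{"name": "jog_arm", "arguments": {
  "increments": [
    {"dx": 1,"dy": 1,"gripper": -1},
    {"dx": 1,"dy": 1,"gripper": -1},
    {"dx": 1,"dy": 1,"gripper": -1},
    {"dx": 1,"dy": 1,"gripper": -1}
  ],
  "force": 40
}}

```text
$.increments[0]: bad value
```

Request:
{"name": "jog_arm", "arguments": {
  "increments": [
    {"dx": 1,"dy": 1,"gripper": -1},
    {"dx": 1,"dy": 1,"gripper": -1},
    {"dx": 1,"dy": 1,"gripper": -1},
    {"dx": 1,"dy": 1,"gripper": -1}
  ]
}}

```text
$.increments[0]: bad value
```

Request:
{"name": "jog_arm", "arguments": {
  "increments": [
    {"dx": 0.06,"dy": 1,"gripper": -1},
    {"dx": 0.06,"dy": 1,"gripper": -1},
    {"dx": 0.06,"dy": 1,"gripper": -1},
    {"dx": 0.06,"dy": 1,"gripper": -1}
  ]
}}

```text
$.increments[0]: bad value
```

Request:
{"name": "jog_arm", "arguments": {
  "increments": [
    {"dy": 1,"gripper": -1},
    {"dy": 1,"gripper": -1},
    {"dy": 1,"gripper": -1},
    {"dy": 1,"gripper": -1}
  ]
}}

```text
$.increments[0]: bad value
```

Request:
{"name": "jog_arm", "arguments": {
  "increments": [
    {"dx": 1,"dy": 1,"dz": 0,"ax": 0,"ay": 0,"az": 0,"gripper": -1},
    {"dx": 1,"dy": 1,"dz": 0,"ax": 0,"ay": 0,"az": 0,"gripper": -1},
    {"dx": 1,"dy": 1,"dz": 0,"ax": 0,"ay": 0,"az": 0,"gripper": -1},
    {"dx": 1,"dy": 1,"dz": 0,"ax": 0,"ay": 0,"az": 0,"gripper": -1}
  ],
  "force": 40
}}

```text
time: 0.5
eef_pos: [0.3657, -0.5063, 0.2557]
tcp_rot: [0.983, 0.185, 0.0, -0.001]
contact_force: [-0.8, -0.6, 0.8]
opening: 0.326
finger_force: 0.0
```

Request:
{"name": "jog_arm", "arguments": {
  "increments": [
    {"dx": 1,"dy": 1,"dz": 0,"ax": 0,"ay": 0,"az": 0,"gripper": -1},
    {"dx": 1,"dy": 1,"dz": 0,"ax": 0,"ay": 0,"az": 0,"gripper": -1},
    {"dx": 1,"dy": 1,"dz": 0,"ax": 0,"ay": 0,"az": 0,"gripper": -1},
    {"dx": 1,"dy": 1,"dz": 0,"ax": 0,"ay": 0,"az": 0,"gripper": -1}
  ]
}}

```text
time: 0.9
eef_pos: [0.4855, -0.3866, 0.2559]
tcp_rot: [0.983, 0.185, 0.0, -0.001]
contact_force: [-1.0, -0.5, -0.2]
opening: 0.0
finger_force: 0.0
```

Request:
{"name": "jog_arm", "arguments": {
  "increments": [
    {"dx": 0,"dy": 1,"dz": 0,"ax": 0,"ay": 0,"az": 0,"gripper": -1},
    {"dx": 0,"dy": 1,"dz": 0,"ax": 0,"ay": 0,"az": 0,"gripper": -1},
    {"dx": 0,"dy": 1,"dz": 0,"ax": 0,"ay": 0,"az": 0,"gripper": -1}
  ]
}}

```text
time: 1.2
eef_pos: [0.483, -0.2663, 0.2555]
tcp_rot: [0.983, 0.185, -0.001, -0.001]
contact_force: [-0.8, -0.3, 0.6]
opening: -0.001
finger_force: 0.0
```

Request:
{"name": "jog_arm", "arguments": {
  "increments": [
    {"dx": 0,"dy": 1,"dz": 0,"ax": 0,"ay": 0,"az": 0,"gripper": -1},
    {"dx": 0,"dy": 1,"dz": 0,"ax": 0,"ay": 0,"az": 0,"gripper": -1},
    {"dx": 0,"dy": 1,"dz": 0,"ax": 0,"ay": 0,"az": 0,"gripper": -1}
  ]
}}

```text
time: 1.5
eef_pos: [0.4828, -0.1469, 0.256]
tcp_rot: [0.983, 0.184, -0.0, -0.0]
contact_force: [0.6, 0.0, 0.2]
opening: -0.002
finger_force: 0.0
```

Request:
{"name": "jog_arm", "arguments": {
  "increments": [
    {"dx": 0,"dy": 1,"dz": 0,"ax": 0,"ay": 0,"az": 0,"gripper": -1},
    {"dx": 0,"dy": 1,"dz": 0,"ax": 0,"ay": 0,"az": 0,"gripper": -1},
    {"dx": 0,"dy": 1,"dz": 0,"ax": 0,"ay": 0,"az": 0,"gripper": -1}
  ]
}}

```text
time: 1.8
eef_pos: [0.483, -0.0271, 0.2563]
tcp_rot: [0.983, 0.184, 0.0, -0.0]
contact_force: [0.0, -0.0, -0.6]
opening: 0.001
finger_force: 0.0
```

Request:
{"name": "jog_arm", "arguments": {
  "increments": [
    {"dx": 0,"dy": 1,"dz": 0,"ax": 0,"ay": 0,"az": 0,"gripper": -1},
    {"dx": 0,"dy": 1,"dz": 0,"ax": 0,"ay": 0,"az": 0,"gripper": -1},
    {"dx": 0,"dy": 1,"dz": 0,"ax": 0,"ay": 0,"az": 0,"gripper": -1}
  ]
}}

```text
time: 2.1
eef_pos: [0.4831, 0.093, 0.2564]
tcp_rot: [0.983, 0.185, 0.0, -0.0]
contact_force: [0.9, -0.6, -0.1]
opening: -0.001
finger_force: 0.0
```

Request:
{"name": "jog_arm", "arguments": {
  "increments": [
    {"dx": 0.08,"dy": 1,"dz": -0.4,"ax": 0,"ay": 0,"az": 0,"gripper": -1},
    {"dx": 0.08,"dy": 1,"dz": -0.4,"ax": 0,"ay": 0,"az": 0,"gripper": -1},
    {"dx": 0.08,"dy": 1,"dz": -0.4,"ax": 0,"ay": 0,"az": 0,"gripper": -1},
    {"dx": 0.08,"dy": 1,"dz": -0.4,"ax": 0,"ay": 0,"az": 0,"gripper": -1},
    {"dx": 0.08,"dy": 1,"dz": -0.4,"ax": 0,"ay": 0,"az": 0,"gripper": -1},
    {"dx": 0.08,"dy": 1,"dz": -0.4,"ax": 0,"ay": 0,"az": 0,"gripper": -1}
  ]
}}

```text
time: 2.7
eef_pos: [0.4936, 0.2094, 0.2088]
tcp_rot: [0.983, 0.183, 0.0, 0.0]
contact_force: [0.1, 0.2, 0.1]
opening: -0.002
finger_force: 0.0
```

```bash
cat >f.py <<'E'
from plant import get_state, imaging
import numpy as np
F=[];P=[]
for i in range(12):
    s=get_state();F.append(s["contact_force"]);P.append(s["eef_pos"])
    imaging.read_camera("wrist")
F=np.array(F);print(np.round(F[4:].mean(0),2),np.round(F[4:].std(0),2),np.round(np.mean(P[4:],0),4),s["time"])
E
python3 f.py
```

```text
[-0.17 -0.1  -0.07] [0.67 0.55 0.27] [0.4932 0.2099 0.2087] 3.25
```

Request:
{"name": "jog_arm", "arguments": {
  "increments": [
    {"dx": -0.03,"dy": 0.05,"dz": -0.2,"ax": 0,"ay": 0,"az": 0,"gripper": -1},
    {"dx": -0.03,"dy": 0.05,"dz": -0.35,"ax": 0,"ay": 0,"az": 0,"gripper": -1},
    {"dx": -0.03,"dy": 0.05,"dz": -0.4,"ax": 0,"ay": 0,"az": 0,"gripper": -1},
    {"dx": -0.03,"dy": 0.05,"dz": -0.42,"ax": 0,"ay": 0,"az": 0,"gripper": -1},
    {"dx": -0.03,"dy": 0.05,"dz": -0.44,"ax": 0,"ay": 0,"az": 0,"gripper": -1},
    {"dx": -0.03,"dy": 0.05,"dz": -0.46,"ax": 0,"ay": 0,"az": 0,"gripper": -1}
  ]
}}

```text
time: 3.9
eef_pos: [0.4898, 0.2166, 0.1547]
tcp_rot: [0.983, 0.183, 0.0, -0.0]
contact_force: [-2.8, -0.8, 5.7]
opening: 0.001
finger_force: 3.2
```

```bash
python3 f.py
```

```text
[-3.75 -0.53  5.57] [0.29 0.3  0.75] [0.4898 0.2166 0.1548] 4.45
```

Request:
{"name": "jog_arm", "arguments": {
  "increments": [
    {"dx": 0,"dy": 0,"dz": -0.03,"ax": 0,"ay": 0,"az": 0,"gripper": -1},
    {"dx": 0,"dy": 0,"dz": -0.06,"ax": 0,"ay": 0,"az": 0,"gripper": -1}
  ]
}}

```text
time: 4.7
eef_pos: [0.4901, 0.2166, 0.1485]
tcp_rot: [0.983, 0.183, 0.001, -0.0]
contact_force: [-5.2, -0.7, 10.5]
opening: 0.001
finger_force: 5.5
```

```bash
python3 f.py
```

```text
[-5.79 -1.17 10.37] [0.55 0.37 0.25] [0.4901 0.2166 0.1487] 5.25
```

Request:
{"name": "jog_arm", "arguments": {
  "increments": [
    {"dx": 0,"dy": 0,"dz": 0.03,"ax": 0,"ay": 0,"az": 0,"gripper": -1},
    {"dx": 0,"dy": 0,"dz": 0.06,"ax": 0,"ay": 0,"az": 0,"gripper": -1},
    {"dx": 0,"dy": 0,"dz": 0.09,"ax": 0,"ay": 0,"az": 0,"gripper": -1},
    {"dx": 0,"dy": 0,"dz": 0.12,"ax": 0,"ay": 0,"az": 0,"gripper": -1},
    {"dx": 0,"dy": 0,"dz": 0.4,"ax": 0,"ay": 0,"az": 0,"gripper": -1},
    {"dx": 0,"dy": 0,"dz": 0.6,"ax": 0,"ay": 0,"az": 0,"gripper": -1}
  ]
}}

```text
time: 5.9
eef_pos: [0.4898, 0.2164, 0.2188]
tcp_rot: [0.983, 0.183, 0.001, 0.0]
contact_force: [0.4, -0.4, 1.2]
opening: -0.0
finger_force: 0.0
```

```bash
python3 - <<'E'
from plant import imaging
import cv2
r=imaging.read_camera("wrist");cv2.imwrite("pics/w1.png",r["frame"])
r=imaging.read_camera("scene");cv2.imwrite("pics/s1.png",cv2.resize(r["frame"][150:320,200:420],None,fx=3,fy=3))
E
```

```text
(no output)
```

View pics/s1.png

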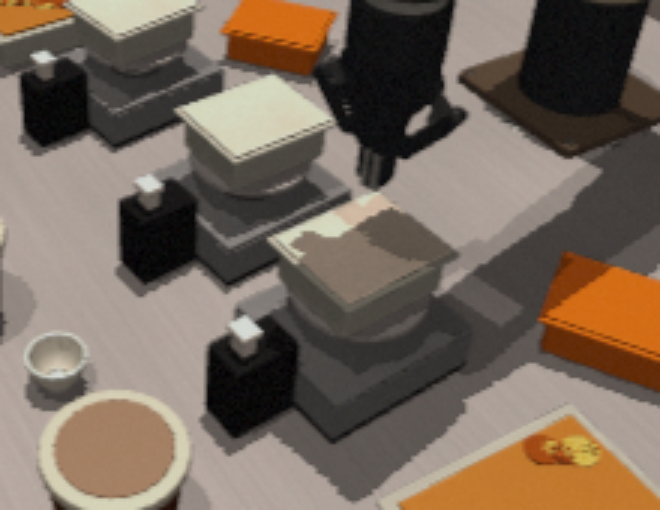

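The left tray is back up, flat and centred on its rest, and all three white caps are still up. Next is the middle tray.

Request:
{"name": "jog_arm", "arguments": {
  "increments": [
    {"dx": -0.1,"dy": -0.86,"dz": 0,"ax": 0,"ay": 0,"az": 0,"gripper": -1},
    {"dx": -0.1,"dy": -0.86,"dz": 0,"ax": 0,"ay": 0,"az": 0,"gripper": -1},
    {"dx": -0.1,"dy": -0.86,"dz": 0,"ax": 0,"ay": 0,"az": 0,"gripper": -1}
  ]
}}

```text
time: 6.3
eef_pos: [0.4767, 0.1095, 0.2165]
tcp_rot: [0.983, 0.181, -0.001, 0.001]
contact_force: [-1.0, 0.6, -0.8]
opening: -0.002
finger_force: 0.0
```

Request:
{"name": "jog_arm", "arguments": {
  "increments": [
    {"dx": -0.1,"dy": -0.86,"dz": -0.2,"ax": 0,"ay": 0,"az": 0,"gripper": -1},
    {"dx": -0.1,"dy": -0.86,"dz": -0.2,"ax": 0,"ay": 0,"az": 0,"gripper": -1},
    {"dx": -0.1,"dy": -0.86,"dz": -0.2,"ax": 0,"ay": 0,"az": 0,"gripper": -1},
    {"dx": -0.1,"dy": -0.86,"dz": -0.35,"ax": 0,"ay": 0,"az": 0,"gripper": -1},
    {"dx": -0.1,"dy": -0.86,"dz": -0.45,"ax": 0,"ay": 0,"az": 0,"gripper": -1},
    {"dx": -0.1,"dy": -0.86,"dz": -0.48,"ax": 0,"ay": 0,"az": 0,"gripper": -1},
    {"dx": -0.1,"dy": -0.86,"dz": -0.51,"ax": 0,"ay": 0,"az": 0,"gripper": -1},
    {"dx": -0.1,"dy": -0.86,"dz": -0.53,"ax": 0,"ay": 0,"az": 0,"gripper": -1}
  ]
}}

```text
time: 7.1
eef_pos: [0.4654, 0.0107, 0.1546]
tcp_rot: [0.983, 0.184, -0.0, -0.0]
contact_force: [-2.5, 1.5, 4.7]
opening: 0.0
finger_force: 2.1
```

```bash
python3 f.py
```

```text
[-1.11  2.18  4.07] [0.81 0.74 0.74] [0.4659 0.0103 0.1549] 7.65
```

Request:
{"name": "jog_arm", "arguments": {
  "increments": [
    {"dx": 0,"dy": 0,"dz": -0.03,"ax": 0,"ay": 0,"az": 0,"gripper": -1},
    {"dx": 0,"dy": 0,"dz": -0.06,"ax": 0,"ay": 0,"az": 0,"gripper": -1}
  ]
}}

```text
time: 7.9
eef_pos: [0.466, 0.01, 0.1477]
tcp_rot: [0.983, 0.183, 0.001, 0.0]
contact_force: [-0.0, 2.5, 5.8]
opening: 0.001
finger_force: 3.1
```

```bash
python3 f.py
```

```text
[-0.44  2.97  5.57] [0.78 0.51 0.48] [0.466  0.01   0.1478] 8.45
```

Request:
{"name": "jog_arm", "arguments": {
  "increments": [
    {"dx": 0,"dy": 0,"dz": 0.03,"ax": 0,"ay": 0,"az": 0,"gripper": -1},
    {"dx": 0,"dy": 0,"dz": 0.06,"ax": 0,"ay": 0,"az": 0,"gripper": -1},
    {"dx": 0,"dy": 0,"dz": 0.09,"ax": 0,"ay": 0,"az": 0,"gripper": -1},
    {"dx": 0,"dy": 0,"dz": 0.12,"ax": 0,"ay": 0,"az": 0,"gripper": -1},
    {"dx": 0,"dy": 0,"dz": 0.4,"ax": 0,"ay": 0,"az": 0,"gripper": -1},
    {"dx": 0,"dy": 0,"dz": 0.6,"ax": 0,"ay": 0,"az": 0,"gripper": -1}
  ]
}}

```text
time: 9.1
eef_pos: [0.4644, 0.0097, 0.2191]
tcp_rot: [0.983, 0.183, -0.002, 0.0]
contact_force: [0.4, 0.5, 0.3]
opening: -0.001
finger_force: 0.0
```

Request:
{"name": "jog_arm", "arguments": {
  "increments": [
    {"dx": 0,"dy": -0.7,"dz": 0,"ax": 0,"ay": 0,"az": 0,"gripper": -1},
    {"dx": 0,"dy": -0.7,"dz": 0,"ax": 0,"ay": 0,"az": 0,"gripper": -1}
  ]
}}

```text
time: 9.3
eef_pos: [0.4651, -0.0752, 0.2197]
tcp_rot: [0.983, 0.185, -0.0, 0.001]
contact_force: [1.4, 0.2, -0.8]
opening: -0.001
finger_force: 0.0
```

Request:
{"name": "jog_arm", "arguments": {
  "increments": [
    {"dx": 0.04,"dy": -0.7,"dz": 0,"ax": 0,"ay": 0,"az": 0,"gripper": -1},
    {"dx": 0.04,"dy": -0.7,"dz": 0,"ax": 0,"ay": 0,"az": 0,"gripper": -1}
  ]
}}

```text
time: 9.5
eef_pos: [0.4691, -0.1603, 0.2185]
tcp_rot: [0.983, 0.183, -0.001, 0.0]
contact_force: [0.4, 0.2, 0.6]
opening: 0.001
finger_force: 0.0
```

Request:
{"name": "jog_arm", "arguments": {
  "increments": [
    {"dx": 0,"dy": -0.72,"dz": -0.15,"ax": 0,"ay": 0,"az": 0,"gripper": -1},
    {"dx": 0,"dy": -0.72,"dz": -0.15,"ax": 0,"ay": 0,"az": 0,"gripper": -1},
    {"dx": 0,"dy": -0.72,"dz": -0.15,"ax": 0,"ay": 0,"az": 0,"gripper": -1},
    {"dx": 0,"dy": -0.72,"dz": -0.35,"ax": 0,"ay": 0,"az": 0,"gripper": -1},
    {"dx": 0,"dy": -0.72,"dz": -0.45,"ax": 0,"ay": 0,"az": 0,"gripper": -1},
    {"dx": 0,"dy": -0.72,"dz": -0.48,"ax": 0,"ay": 0,"az": 0,"gripper": -1},
    {"dx": 0,"dy": -0.72,"dz": -0.51,"ax": 0,"ay": 0,"az": 0,"gripper": -1},
    {"dx": 0,"dy": -0.72,"dz": -0.53,"ax": 0,"ay": 0,"az": 0,"gripper": -1}
  ]
}}

```text
time: 10.3
eef_pos: [0.4703, -0.2439, 0.1563]
tcp_rot: [0.983, 0.184, -0.0, -0.0]
contact_force: [-1.8, 1.6, 5.3]
opening: -0.001
finger_force: 2.2
```

```bash
python3 f.py
```

```text
[-0.88  2.79  3.7 ] [0.47 0.5  0.31] [ 0.4706 -0.2443  0.1562] 10.85
```

Request:
{"name": "jog_arm", "arguments": {
  "increments": [
    {"dx": 0,"dy": 0,"dz": -0.03,"ax": 0,"ay": 0,"az": 0,"gripper": -1},
    {"dx": 0,"dy": 0,"dz": -0.06,"ax": 0,"ay": 0,"az": 0,"gripper": -1}
  ]
}}

```text
time: 11.1
eef_pos: [0.4707, -0.2445, 0.1492]
tcp_rot: [0.983, 0.183, 0.001, 0.0]
contact_force: [-1.1, 3.2, 10.1]
opening: -0.002
finger_force: 4.5
```

```bash
python3 f.py
```

```text
[-1.3   4.02  7.87] [0.39 0.44 0.3 ] [ 0.4707 -0.2445  0.1494] 11.65
```

The force slopes are about 0.79 N/mm on the left, 0.21 on the middle and 0.61 on the right, so the middle rest is the soft one. I'll lift off and go above its tag.

Request:
{"name": "jog_arm", "arguments": {
  "increments": [
    {"dx": 0,"dy": 0,"dz": 0.03,"ax": 0,"ay": 0,"az": 0,"gripper": -1},
    {"dx": 0,"dy": 0,"dz": 0.06,"ax": 0,"ay": 0,"az": 0,"gripper": -1},
    {"dx": 0,"dy": 0,"dz": 0.09,"ax": 0,"ay": 0,"az": 0,"gripper": -1},
    {"dx": 0,"dy": 0,"dz": 0.12,"ax": 0,"ay": 0,"az": 0,"gripper": -1},
    {"dx": 0,"dy": 0,"dz": 0.4,"ax": 0,"ay": 0,"az": 0,"gripper": -1},
    {"dx": 0,"dy": 0,"dz": 0.6,"ax": 0,"ay": 0,"az": 0,"gripper": -1}
  ]
}}

```text
time: 12.3
eef_pos: [0.4697, -0.2447, 0.2205]
tcp_rot: [0.983, 0.183, -0.001, 0.0]
contact_force: [-0.0, -0.3, 0.6]
opening: 0.003
finger_force: 0.0
```

Request:
{"name": "jog_arm", "arguments": {
  "increments": [
    {"dx": 0.35,"dy": 0.75,"dz": 0,"ax": 0,"ay": 0,"az": 0,"gripper": -1},
    {"dx": 0.35,"dy": 0.75,"dz": 0,"ax": 0,"ay": 0,"az": 0,"gripper": -1}
  ]
}}

```text
time: 12.5
eef_pos: [0.5126, -0.1552, 0.2212]
tcp_rot: [0.983, 0.181, 0.001, 0.001]
contact_force: [0.0, 0.2, -0.1]
opening: 0.001
finger_force: 0.0
```

Request:
{"name": "jog_arm", "arguments": {
  "increments": [
    {"dx": 0.35,"dy": 0.75,"dz": 0,"ax": 0,"ay": 0,"az": 0,"gripper": -1},
    {"dx": 0.35,"dy": 0.75,"dz": 0,"ax": 0,"ay": 0,"az": 0,"gripper": -1}
  ]
}}

```text
time: 12.7
eef_pos: [0.5544, -0.0632, 0.2197]
tcp_rot: [0.983, 0.183, -0.0, 0.001]
contact_force: [0.9, -0.8, 0.1]
opening: -0.002
finger_force: 0.0
```

Request:
{"name": "jog_arm", "arguments": {
  "increments": [
    {"dx": 0.35,"dy": 0.75,"dz": 0,"ax": 0,"ay": 0,"az": 0,"gripper": -1},
    {"dx": 0.35,"dy": 0.75,"dz": 0,"ax": 0,"ay": 0,"az": 0,"gripper": -1},
    {"dx": 0.35,"dy": 0.75,"dz": -0.4,"ax": 0,"ay": 0,"az": 0,"gripper": -1},
    {"dx": 0.35,"dy": 0.75,"dz": -0.4,"ax": 0,"ay": 0,"az": 0,"gripper": -1},
    {"dx": 0.35,"dy": 0.75,"dz": -0.4,"ax": 0,"ay": 0,"az": 0,"gripper": -1}
  ]
}}

```text
time: 13.2
eef_pos: [0.5948, 0.0252, 0.1705]
tcp_rot: [0.983, 0.183, -0.002, -0.0]
contact_force: [-0.2, -0.9, 0.4]
opening: -0.004
finger_force: 0.0
```

```bash
python3 - <<'E'
from plant import imaging
import cv2
r=imaging.read_camera("wrist");cv2.imwrite("pics/w2.png",r["frame"])
r=imaging.read_camera("scene");cv2.imwrite("pics/s2.png",cv2.resize(r["frame"][130:290,190:390],None,fx=3,fy=3))
E
```

```text
(no output)
```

View pics/w2.png

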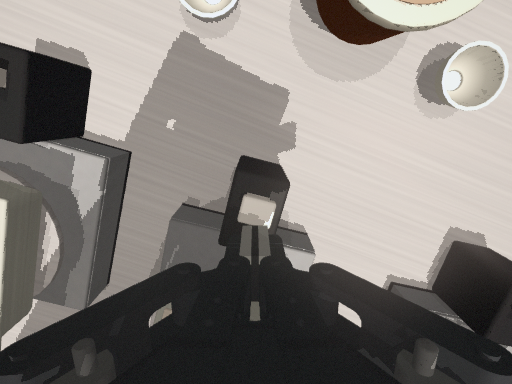

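View pics/s2.png

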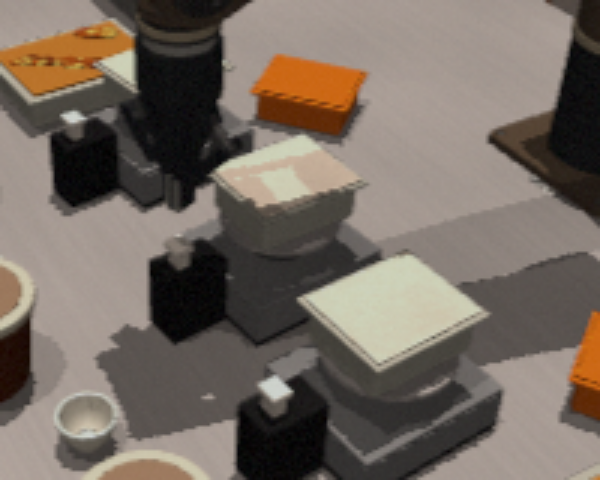

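In the wrist view the middle cap is at about (258,210), in line with the fingertips at about (255,235). In the scene view the trays sit flat and the tips hang above the middle tag. I'll check the offset with numbers.

```bash
python3 - <<'E'
from plant import get_state,imaging
from h import *
from scipy.spatial.transform import Rotation as R
s=get_state();r=imaging.read_camera("wrist")
T=np.eye(4);T[:3,:3]=R.from_quat(s["tcp_rot"]).as_matrix();T[:3,3]=s["eef_pos"]
r["extrinsics"]=T@r["mount"]
print(s["eef_pos"])
for c,st,m in blobs(r["frame"],(235,190,280,225),110,150,3000): print(c,st,cast(r,*c,.104),cast(r,*m[0],.104))
p=cast(r,258,210,.104);print(p)
E
```

```text
[0.59670824 0.02440159 0.17374451]
[253.93499458 210.58504875] [236 194  38  31 923] [0.59820495 0.02612645 0.104     ] [0.59780098 0.02552165 0.104     ]
[0.59964026 0.02360575 0.104     ]
```

Request:
{"name": "jog_arm", "arguments": {
  "increments": [
    {"dx": 0.015,"dy": 0,"dz": -0.2,"ax": 0,"ay": 0,"az": 0,"gripper": -1},
    {"dx": 0.015,"dy": 0,"dz": -0.32,"ax": 0,"ay": 0,"az": 0,"gripper": -1},
    {"dx": 0.015,"dy": 0,"dz": -0.38,"ax": 0,"ay": 0,"az": 0,"gripper": -1},
    {"dx": 0.015,"dy": 0,"dz": -0.42,"ax": 0,"ay": 0,"az": 0,"gripper": -1},
    {"dx": 0.015,"dy": 0,"dz": -0.46,"ax": 0,"ay": 0,"az": 0,"gripper": -1},
    {"dx": 0.015,"dy": 0,"dz": -0.48,"ax": 0,"ay": 0,"az": 0,"gripper": -1}
  ]
}}

```text
time: 13.95
eef_pos: [0.5983, 0.0252, 0.1152]
tcp_rot: [0.983, 0.183, 0.0, 0.0]
contact_force: [-1.7, -1.5, 3.0]
opening: -0.001
finger_force: 1.4
```

Next I push in small steps until the cap meets the block.

Request:
{"name": "jog_arm", "arguments": {
  "increments": [
    {"dx": 0,"dy": 0,"dz": -0.01,"ax": 0,"ay": 0,"az": 0,"gripper": -1},
    {"dx": 0,"dy": 0,"dz": -0.02,"ax": 0,"ay": 0,"az": 0,"gripper": -1},
    {"dx": 0,"dy": 0,"dz": -0.03,"ax": 0,"ay": 0,"az": 0,"gripper": -1},
    {"dx": 0,"dy": 0,"dz": -0.03,"ax": 0,"ay": 0,"az": 0,"gripper": -1}
  ]
}}

```text
time: 14.35
eef_pos: [0.5985, 0.0255, 0.113]
tcp_rot: [0.983, 0.184, 0.0, 0.0]
contact_force: [-3.3, -2.7, 8.8]
opening: -0.003
finger_force: 4.4
```

Request:
{"name": "jog_arm", "arguments": {
  "increments": [
    {"dx": 0,"dy": 0,"dz": -0.01,"ax": 0,"ay": 0,"az": 0,"gripper": -1},
    {"dx": 0,"dy": 0,"dz": -0.01,"ax": 0,"ay": 0,"az": 0,"gripper": -1},
    {"dx": 0,"dy": 0,"dz": -0.01,"ax": 0,"ay": 0,"az": 0,"gripper": -1}
  ]
}}

```text
time: 14.65
eef_pos: [0.5986, 0.0255, 0.113]
tcp_rot: [0.983, 0.184, 0.0, 0.0]
contact_force: [-5.6, -1.0, 12.5]
opening: -0.001
finger_force: 6.6
```

Request:
{"name": "jog_arm", "arguments": {
  "increments": [
    {"dx": 0,"dy": 0,"dz": 0.1,"ax": 0,"ay": 0,"az": 0,"gripper": -1},
    {"dx": 0,"dy": 0,"dz": 0.3,"ax": 0,"ay": 0,"az": 0,"gripper": -1},
    {"dx": 0,"dy": 0,"dz": 0.6,"ax": 0,"ay": 0,"az": 0,"gripper": -1},
    {"dx": 0,"dy": 0,"dz": 1,"ax": 0,"ay": 0,"az": 0,"gripper": -1},
    {"dx": 0,"dy": 0,"dz": 1,"ax": 0,"ay": 0,"az": 0,"gripper": -1},
    {"dx": 0,"dy": 0,"dz": 1,"ax": 0,"ay": 0,"az": 0,"gripper": -1}
  ]
}}

```text
time: 15.25
eef_pos: [0.5989, 0.026, 0.2319]
tcp_rot: [0.983, 0.183, 0.002, 0.0]
contact_force: [-0.7, -0.7, -0.4]
opening: 0.003
finger_force: 0.0
```

```bash
python3 - <<'E'
from plant import imaging
import cv2
r=imaging.read_camera("scene");cv2.imwrite("pics/s3.png",cv2.resize(r["frame"][130:290,190:390],None,fx=3,fy=3))
E
```

```text
(no output)
```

View pics/s3.png

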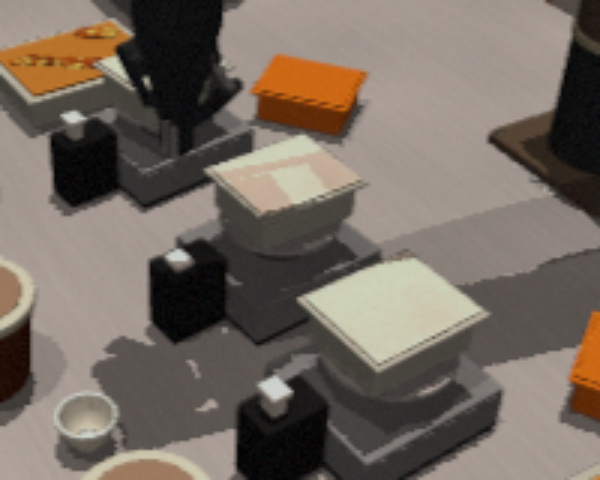

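The middle cap at about (178,260) is down on its block. The other two, at (72,122) and (273,390), are up, the trays are flat, and the arm is clear.

```bash
python3 -c "
from plant import job;print(job.sign_off())"
```

```text
the job is handed in; nothing more can be done
None
```

The job is handed in: I pressed the left, middle and right trays in turn, found the middle rest softest (about 0.21 N/mm, against 0.79 left and 0.61 right), and pushed its tag fully down with the other two left up; sign-off returned no verdict.

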